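# Move the sliding hook to the next hole of the rail

## Task

The sliding hook on the steel hook rail sits too close to the end hook beside it. Press its spring button pin flush, slide the hook away from that end and let it click into the very next hole of the bar, pin fully up again, then let go. Work gently, by feel, without forcing the catch, and leave the bowl, the tin and the sunglasses case where they are.

Things in the scene. Friction and masses are not known exactly. Their poses are not given: they have to be found in the camera images.
- rail: Fixed steel hook rail: level square bar 22 x 22 mm, 290 mm long, top face 122 mm above the shelf, on a post with foot plate and fixed hook at each end (x = -135 and +135 mm). Origin: on the shelf under the bar's middle. Its x axis runs along the bar and points the way the sliding hook must go; z up; hooks hang on the -y side.
- first_hole (a point): On the bar's top, over the first of its three 12 mm holes (dark spots on the bar's top), under the sleeve at the start, at x = -65 mm of the rail. The next hole lies 50 to 85 mm further along the rail's +x (it differs and is not measured), the last 42 mm beyond that. A hole catches the sleeve with about 1.5 mm play either way.
- sleeve_top (a point): Centre of the flat top of the sliding hook's sleeve, 128 mm above the shelf. The sliding hook is a black plastic sleeve around the bar, 70 mm long, 36 mm wide, 150 g, with a small steel hook on its side. With the pin freed it slides with about 1.5 to 3.5 N and stays where it is left.
- hook_sleeve (a joint): How far the sliding hook has moved along the rail's +x from the first hole, in m; 0 = in the first hole, range -0.02 to 0.13.
- pin (a joint): How far the pin is pressed, in m: 0 = up, 7 mm proud of the sleeve's top; 0.007 = flush. Spring 2.5 N up, 6 N flush. Down 4 mm or more frees the sleeve; flush is safe. Between holes the pin, let go, stays about 4 mm down (3 mm proud) and rides along inside the bar; over a hole it springs fully up, if nothing holds it down, and stops the sleeve dead.
- pin_top (a point): Centre of the top face of the spring button pin, moving with it. The pin is a round steel button, 18 mm across, in the middle of the sleeve's flat top.
- thumb_stop (a point): Centre of the thumb stop's face towards the pin, 14 mm from the pin's axis on its +x side, 9 mm above the flat top. The stop is an upright rib across the sleeve, 34 mm wide, 8 thick, 18 tall. A fingertip pressing the pin can push the sleeve along +x by this face; one 9 to 15 mm above the flat top pushes it without touching the pin.
- bowl: Green ceramic egg-shaped bowl with two brass keys in it, 112 mm across, 76 mm tall, origin under its centre; leave alone.
- tin: Aluminium screw-top tin, 63 mm across, 41 mm tall, origin under its centre; leave alone.
- case: Dark sunglasses case, 160 x 62 x 44 mm, long side along its x, origin under its centre; leave alone.

How it is judged (in metres and radians):
On the way, in this order (a step that is already met when the one before it is completed fails the run):
1. the pin is pressed flush while the sliding hook is still at the first hole (value of joint pin above 0.0055 m and value of joint hook_sleeve below 0.012 m), for 0.05 s.
2. the sliding hook has left the first hole (value of joint hook_sleeve above 0.018 m), for 0.05 s.
At the end, for the whole second after the job is handed in: the sliding hook stands at the next hole (47 to 89 mm from the first) with the pin sprung up into it to within 1.5 mm, at rest (value of joint hook_sleeve between 0.047 and 0.089 m and value of joint pin below 0.0015 m and velocity of joint hook_sleeve between -0.005 and 0.005 m/s); the robot touches nothing.
It fails at once if the fingers or arm push on anything with more than 30 N (contact force between any of the arm, the fingers and anything else above 30 N).
It fails at once if the bowl is moved by more than 15 mm (distance of bowl from where it was at the start of the episode above 0.015 m).
It fails at once if the tin is moved by more than 15 mm (distance of tin from where it was at the start of the episode above 0.015 m).
It fails at once if the case is moved by more than 15 mm (distance of case from where it was at the start of the episode above 0.015 m).
It also fails if it takes over 45 s, if anything falls off the work surface, if the arm or the gripper's body presses on something with over 40 N, if the wrist force passes 120 N, or if a joint passes its speed limit or range.

## Robot

A 7-joint arm with a two-finger parallel gripper is mounted at the origin on the work surface. World frame = base frame: x ahead of the robot, y to its left, z up, the work surface at z = 0. Lengths are in mm, angles in degrees, forces in N, time in s.
With the tool pointing down it reaches from about 400 to 850 mm from the base axis. Payload 4.5 kg.
Tool frame: the origin (TCP) lies midway between the tips of the shut fingers; the grasp point (between the pads) lies 19 mm behind it; y points along the fingers, x is the direction in which the jaws open and shut, and the axes are right-handed (so a half turn about y gives the same grasp; the last joint's range is limited). The gripper opens to 88 mm and grips with 3 to 60 N. Pads are 18 mm wide; open, the fingers measure 123 mm over their backs; the gripper's body (75 mm by 187 mm) begins 45 mm behind the grasp point.
Start: joints at [78.541, 39.483, -11.15, 89.685, 9.013, 51.709, -12.324], TCP at [144.825, -608.012, 238.743] pointing down, gripper open.
Joint ranges: [-172.22, 172.22], [-26.19, 119.32], [-84.43, 86.54], [7.71, 146.69], [-57.33, 237.33], [2.42, 119.75], [-152.13, 152.13]. Speed limits (degrees/s): [147.25, 147.25, 180, 180, 180, 180, 180].

## Interface

Orientations are given as [roll, pitch, yaw] about the fixed x, y, z axes, in that order (R = Rz(yaw) Ry(pitch) Rx(roll)).
In Python, from workcell import * gives the robot as it stands. The module is installed in compiled form; this text tells all that it offers. Calls block until the motion is done:
- move_pose(position, orientation): joint-space move of the TCP to a pose.
- line_to(position, attitude=None, vel=150, stop_force=None): straight line of the TCP; attitude=None keeps the orientation; vel is the mean speed in mm/s. With stop_force (N) it stops when the force on the tool has changed by that much, and returns True; else False.
- move_joints(angles): joint-space move.
- gripper_to(opening, f_grip=None): finger opening in mm; f_grip is the grip in N (None keeps the last); returns when the fingers have stopped.
- pause(seconds).
- ik(position, orientation): joint angles nearest the present ones, or None.
- get_state(): the state.
- get_image(name): name is "scene" or "top" or "wrist"; returns the picture (480x640x3 uint8, red, green, blue); there is no depth.
- camera_model(name): a dict with "vertical_fov" (degrees; the focal length in pixels is half the picture's height over the tangent of half this angle, whatever the lens; pixels are square), "cx", "cy" (the principal point, pixels), "D" ([k1, k2, p1, p2, k3] as OpenCV has them; the pictures are not rectified), "R" (3x3) and "t" (3): a world point X has camera coordinates R X + t. Camera axes: x right, y down, z forward; pixel columns grow to the right and rows downward; lengths in mm; the calibration is good to about 2 mm. A picture is of the moment at which its call begins: read the wrist's pose just before it. camera_model takes no time and is no camera call; for the wrist camera it gives the pose at the moment of the call.
A pose or a line that the arm cannot do raises MotionError and nothing moves.
- job_done(): hands the job in, once; it reports no verdict.
The state is a dict: "clock": time; "joints": joint angles; "qd": joint speeds; "effort": joint torques, N m; "tcp_pos": TCP position; "tool_rot": TCP orientation; "contact_force": force on the tool from outside, world axes, zero at the start; "moment": the same for the moment, N m; "grip_width": finger opening in mm.
Only numpy, scipy, OpenCV 4.12 (cv2) and the standard library are available. Lean on these libraries where they do the work, as an engineer would, in place of code of your own. Each camera call takes 0.05 s, during which the arm holds its last target. There are 200 camera calls.

## Working session

There is one attempt and no reset: what is moved stays moved. The work goes in short steps, each a Python script; the robot and the scene stay as the last script left them, time stands still between calls to the robot, and variables do not carry over. Pictures are saved under pics/ and viewed, about 8 in all and at most 12, crops included, and the job is handed in when it is done.

```bash
mkdir -p pics; cat > h.py <<'E'
from workcell import *
import numpy as np, cv2
def K(m):
    f=240/np.tan(np.radians(m["vertical_fov"])/2)
    return np.array([[f,0,m["cx"]],[0,f,m["cy"]],[0,0,1.]])
def back(m,px,z):
    p=cv2.undistortPoints(np.array([[px]],float),K(m),np.array(m["D"],float))[0,0]
    R=np.array(m["R"]);t=np.array(m["t"]);c=-R.T@t;d=R.T@np.array([p[0],p[1],1])
    return c+d*(z-c[2])/d[2]
def proj(m,X):
    R=np.array(m["R"]);t=np.array(m["t"],float)
    return cv2.projectPoints(np.array([X],float),cv2.Rodrigues(R)[0],t,K(m),np.array(m["D"],float))[0][:,0] if False else cv2.projectPoints(np.atleast_2d(np.array(X,float)),cv2.Rodrigues(R)[0],t,K(m),np.array(m["D"],float))[0][:,0]
def save(name,fn,crop=None,k=1):
    im=cv2.cvtColor(get_image(name),cv2.COLOR_RGB2BGR)
    if crop: x,y,w,h=crop; im=im[y:y+h,x:x+w]
    if k!=1: im=cv2.resize(im,None,fx=k,fy=k,interpolation=cv2.INTER_CUBIC)
    cv2.imwrite("pics/"+fn,im)
E
python3 - <<'E'
from h import *
s=get_state();print(s)
save("top","t1.png");save("scene","s1.png")
for n in("top","scene"):
    m=camera_model(n);print(n,m["vertical_fov"],-np.array(m["R"]).T@m["t"])
E
```

```text
{'clock': 0.0, 'joints': array([ 78.54209085,  39.53358201, -11.14595503,  89.7426428 ,
         9.01367201,  51.70913269, -12.32252877]), 'qd': array([-1.80233238e-02,  1.92622627e-05,  1.90503900e-02,  7.01676382e-02,
        3.21984876e-02,  4.52209224e-04,  4.94731090e-03]), 'effort': array([ 3.42663907e-05, -5.27561545e+01, -1.26665600e+00, -1.53433746e+01,
       -5.25898975e-02,  6.44944055e-03,  2.01964426e-04]), 'tcp_pos': array([ 144.60124604, -607.41314092,  237.91655267]), 'tool_rot': array([-90.00742682,   0.1030342 , -76.59763171]), 'contact_force': array([ 0.04232837, -0.01541195,  0.24181739]), 'moment': array([-0.00622238,  0.00057683, -0.01305975]), 'grip_width': 88.35463224810792}
top 54.60336838271218 [464.76872783   6.07942147 844.9153915 ]
scene 50.012315177040094 [908.4097957  240.98413172 687.7898744 ]
```

View pics/t1.png

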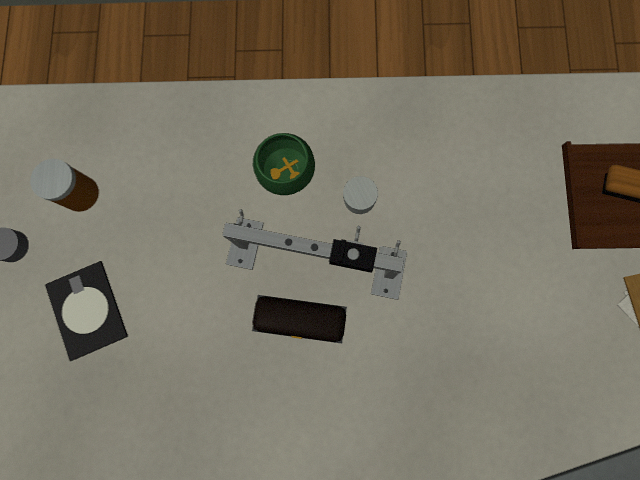

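View pics/s1.png

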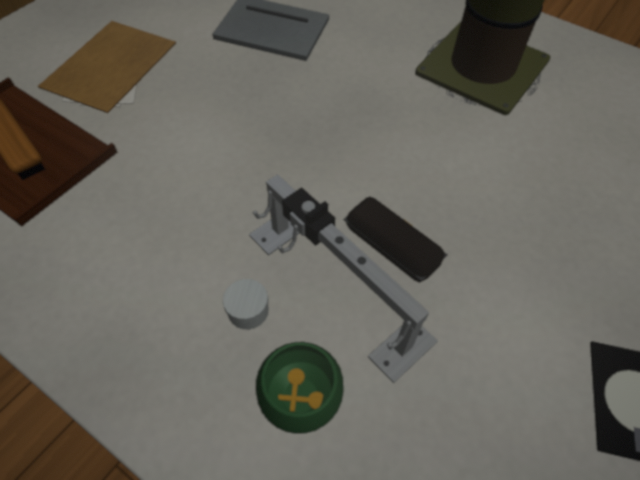

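The top picture shows the rail with its +x running left from (405,262) to (224,231). The sleeve and pin are at about (353,254), with free holes at (314,247) and (288,241). I'll enlarge that area.

```bash
python3 - <<'E'
from h import *
save("top","t2.png",(215,200,200,105),4)
m=camera_model("top")
for n,p,z in(("pin",(353,254),135),("h2",(314.5,247),122),("h3",(288,241.5),122),("endL",(224,231),122),("endR",(405,262),122)): print(n,back(m,p,z))
print(m["R"])
E
```

```text
pin [574.48250832 -12.63158001 135.        ]
h2 [588.5195434   47.55285792 122.        ]
h3 [597.95635265  89.5251106  122.        ]
endL [616.46825795 191.91091515 122.        ]
endR [562.69746713 -94.00729545 122.        ]
[[-0.01096073 -0.99975003 -0.01948684]
 [-0.98479435  0.01417166 -0.17314519]
 [ 0.17337807  0.01729273 -0.98470351]]
```

View pics/t2.png

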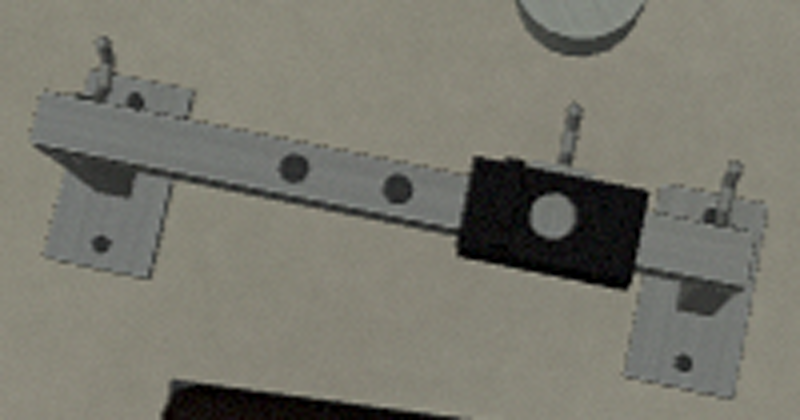

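In the crop the pin is at full-frame (353.2,254). The holes are at (314.5,247.2) and (288.4,242), and the bar-end midpoints at (224.2,229.2) and (402.5,264.2). I'll fit the rail and go above the pin with the fingers shut. The jaw axis goes across the bar, so the 18 mm pad width lies along it.

```bash
python3 - <<'E'
from h import *
m=camera_model("top")
px={"endR":((402.5,264.2),122,-145),"pin":((353.2,254),135,-65),"h2":((314.5,247.2),122,None),"h3":((288.4,242),122,None),"endL":((224.2,229.2),122,145)}
P={k:back(m,v[0],v[1])[:2] for k,v in px.items()}
A=np.array(list(P.values()));c=A.mean(0);u=np.linalg.svd(A-c)[2][0];u*=np.sign(u[1]);n=np.array([-u[1],u[0]])
o=np.mean([P[k]-px[k][2]*u for k in("endR","pin","endL")],0);o=o
for k in P: print(k,P[k],"along",(P[k]-o)@u,"off",(P[k]-c)@n)
print("u",u,np.degrees(np.arctan2(u[1],u[0])))
y0=np.degrees(np.arctan2(u[1],u[0]))-90
pin=P["pin"]
for y in(y0,y0+180):
    for z in(200,): print(y,ik([*pin,z],[-90,0,y]))
gripper_to(0,20)
ys=[y for y in(y0,y0+180) if ik([*pin,200],[-90,0,y]) is not None]
q=get_state()["joints"]; y=min(ys,key=lambda y:np.abs(ik([*pin,200],[-90,0,y])-q).max())
move_pose([*pin,200],[-90,0,y])
np.savez("g.npz",u=u,n=n,pin=pin,y=y,o=o)
s=get_state();print(y,s["clock"],s["tcp_pos"],s["tool_rot"],s["contact_force"],s["grip_width"])
save("wrist","w1.png")
m=camera_model("wrist");print(proj(m,[[*pin,135],[*pin,128]]),-np.array(m["R"]).T@m["t"])
E
```

```text
endR [559.28414217 -89.97998304] along -143.837788400615 off -0.5604814331682815
pin [574.47819215 -12.94008901] along -65.32491901966301 off 0.7562454403719581
h2 [588.19926767  47.55419661] along -3.2982045274698133 off 0.039869090228523175
h3 [597.14215705  88.88578331] along 38.98974648700076 off -0.027424007432062858
endL [619.3968443  191.67738457] along 144.16270742027805 off -0.2082090900000207
u [0.20992021 0.97771852] 77.88232345411632
-12.117676545883683 [ 10.65655869  39.78657934 -23.87498696 100.53521594  21.77184081
  44.29060483 -36.2003345 ]
167.88232345411632 [ 32.32791656  55.50975133 -71.95658627  99.41969906  56.59489518
  69.84699637 112.53818715]
-12.117676545883683 4.05 [574.48769955 -14.39630041 199.93449597] [-9.00489997e+01 -4.56932548e-03 -1.22428596e+01] [0.06156167 0.13774304 0.66599254] 0.6153048401484515
[[318.09823385 248.4615336 ]
 [318.11334355 244.91361442]] [588.38936961  49.85990142 346.43936432]
```

View pics/w1.png

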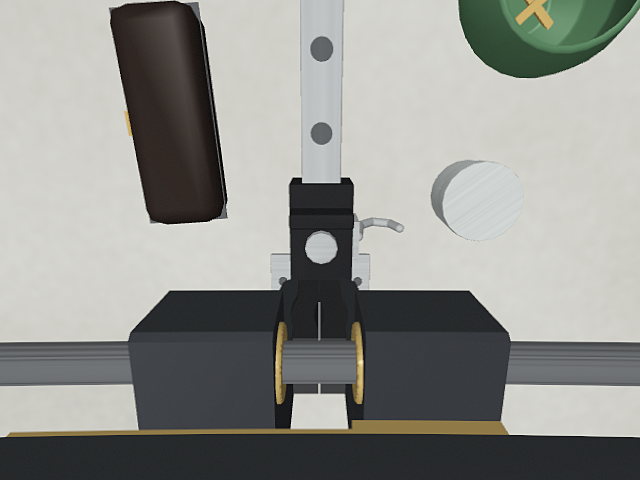

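The wrist view shows the pin at (321,247.5), predicted at (318,248.5). The next holes are at (321,133) and (321.5,49), and the way is clear. The offset is about 1.5 mm across the bar. I'll correct it, then press down by feel.

```bash
python3 - <<'E'
from h import *
g=np.load("g.npz");u,y=g["u"],float(g["y"])
m=camera_model("wrist")
p=back(m,(321,247.5),135)[:2];h2=back(m,(321,133),122)[:2];h3=back(m,(321.5,49),122)[:2]
print("pin",p,"gap",(h2-p)@u,(h3-h2)@u)
s=get_state();print(s["tcp_pos"],s["contact_force"])
t=p-1.0*u
line_to([*t,145],[-90,0,y],vel=80); pause(.3)
s=get_state();e=s["tcp_pos"][:2]-t;print("err",e@u,e@g["n"],s["tcp_pos"][2],s["contact_force"])
c=t-e
line_to([*c,140],vel=30);pause(.2);f0=get_state()["contact_force"];print(get_state()["tcp_pos"],f0)
r=line_to([*c,125],vel=8,stop_force=9)
pause(.2)
s=get_state();print(r,s["clock"],s["tcp_pos"],s["contact_force"]-f0)
np.savez("g2.npz",p=p,c=c,h2=h2,f0=f0)
save("wrist","w2.png",(160,120,320,240),2)
E
```

```text
pin [576.17688948 -12.73594346] gap 61.52821360111633 41.86788624299086
[574.50638408 -14.23962229 199.95546434] [-0.56997676 -0.97070039  0.16907636]
err 0.0236227733991874 -0.21729861821651542 145.36692019766772 [-0.30397399 -0.29627392 -0.40244835]
[575.78810262 -13.67184844 140.02552838] [ 0.16935387 -0.52648107 -0.39951989]
True 7.3083 [575.78330301 -13.67746767 128.63968321] [-1.28873882 -0.05493648  5.77414372]
```

View pics/w2.png

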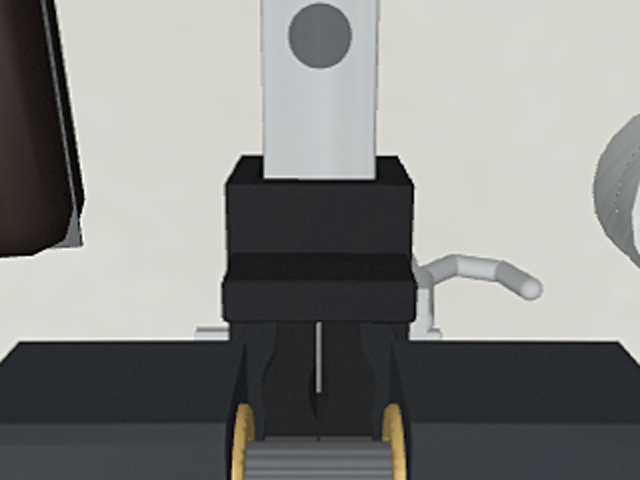

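The close view shows the shut fingers centred on the pin, just behind the stop (stop edge at about (320,320) in the crop). The tip is at z 128.6 with 5.8 N, so the pin is about flush. I'll press a little more, then slide roughly 26 mm while watching the force.

```bash
python3 - <<'E'
from h import *
g=np.load("g.npz");u=g["u"];g2=np.load("g2.npz");f0=g2["f0"];c=g2["c"]
def st(l):
    s=get_state();d=s["tcp_pos"];f=s["contact_force"]-f0
    print(l,round(s["clock"],2),"along",round((d[:2]-g2["p"])@u,2),"z",round(d[2],2),"Fu",round(f[:2]@u,2),"Fz",round(f[2],2))
    return (d[:2]-g2["p"])@u
line_to([*c,127.8],vel=5,stop_force=4);pause(.15);st("press")
z=get_state()["tcp_pos"][2]
for a in(4,8,12,18,24,31):
    r=line_to([*(c+u*a),127.9],vel=20,stop_force=14);x=st(("go",a,r))
    if r: break
save("wrist","w3.png",(160,0,320,240),2)
E
```

```text
press 7.72 along -0.98 z 128.65 Fu 0.6 Fz 5.94
('go', 4, False) 8.07 along 3.42 z 128.5 Fu 0.62 Fz 8.79
('go', 8, False) 8.43 along 7.39 z 128.48 Fu 0.97 Fz 8.45
('go', 12, False) 8.78 along 11.38 z 128.49 Fu 0.1 Fz 8.31
('go', 18, False) 9.22 along 17.47 z 128.49 Fu 0.6 Fz 8.6
('go', 24, False) 9.68 along 23.48 z 128.49 Fu -0.01 Fz 7.86
('go', 31, False) 10.18 along 30.48 z 128.48 Fu -0.55 Fz 7.68
```

View pics/w3.png

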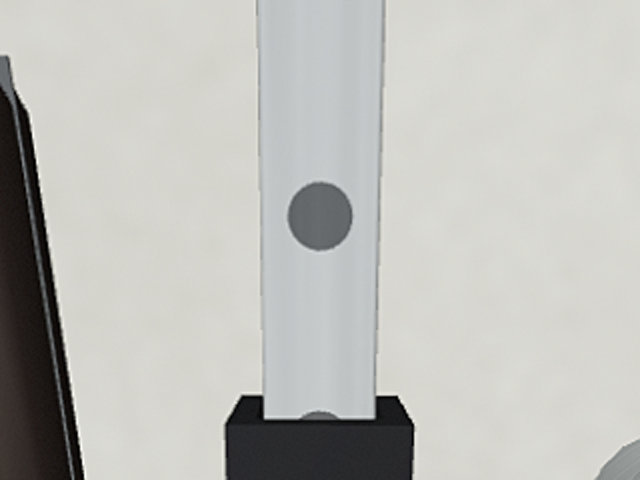

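The sleeve has the same place in the wrist frame as before the move, with its front edge now just over the next hole at (320,412). So it has gone about 31 mm, carried along with the finger. Next I lift to 12 mm above the flat top, freeing the pin, and push on the stop until the catch.

```bash
python3 - <<'E'
from h import *
g=np.load("g.npz");u=g["u"];g2=np.load("g2.npz");c=g2["c"]
line_to([*(c+u*31),140.5],vel=40);pause(.2)
f0=get_state()["contact_force"]
def st(l):
    s=get_state();d=s["tcp_pos"];f=s["contact_force"]-f0
    print(l,round(s["clock"],2),"along",round((d[:2]-g2["p"])@u,2),"z",round(d[2],2),"Fu",round(f[:2]@u,2),"Fz",round(f[2],2))
st("up")
for a in range(36,76,4):
    r=line_to([*(c+u*a),140.5],vel=15,stop_force=8);st((a,r))
    if r: break
save("wrist","w4.png",(160,0,320,320),1.8)
E
```

```text
up 10.89 along 29.89 z 140.19 Fu 0.0 Fz 0.0
(36, False) 11.38 along 35.09 z 140.47 Fu -0.41 Fz -0.32
(40, False) 11.79 along 38.13 z 140.46 Fu -4.17 Fz 1.31
(44, False) 12.21 along 43.56 z 140.43 Fu -2.54 Fz -0.17
(48, False) 12.62 along 47.4 z 140.46 Fu -2.97 Fz 0.0
(52, False) 13.04 along 51.42 z 140.46 Fu -2.4 Fz -0.58
(56, False) 13.46 along 55.41 z 140.48 Fu -2.53 Fz -0.23
(60, False) 13.88 along 59.43 z 140.49 Fu -2.16 Fz -0.29
(64, False) 14.29 along 63.46 z 140.5 Fu -2.53 Fz -0.92
(68, False) 14.71 along 67.28 z 140.56 Fu -3.29 Fz 0.84
(72, True) 15.01 along 66.99 z 140.1 Fu 0.16 Fz -0.82
```

View pics/w4.png

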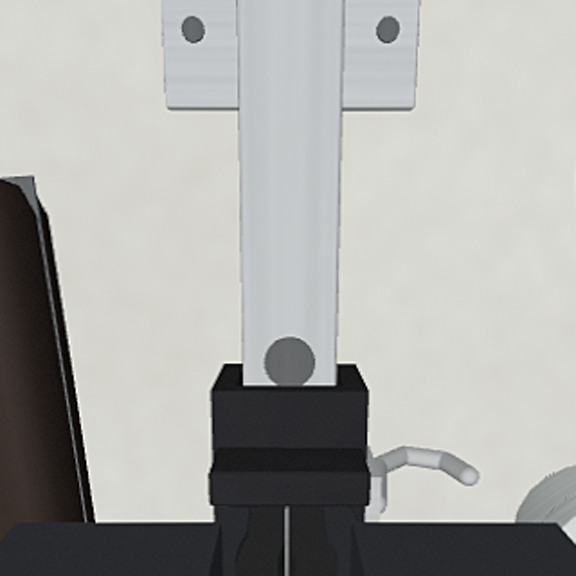

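The push met a hard stop with the tip at about 67 mm, which puts the sleeve at about 62 mm. That matches the 61.5 mm gap measured in the images. I'll back off, rise and check that the pin is up.

```bash
python3 - <<'E'
from h import *
g=np.load("g.npz");u=g["u"];y=float(g["y"]);g2=np.load("g2.npz");c=g2["c"];p=g2["p"]
line_to([*(c+u*64.5),140.5],vel=20);line_to([*(c+u*64.5),200],vel=60)
line_to([*(c+u*20),215],vel=120);pause(.3)
save("wrist","w5.png",(200,40,240,180),3)
m=camera_model("wrist")
for z in(135,131): print(z,proj(m,[[*(p+61.5*u),z]]))
R=np.array(m["R"]);print(get_state()["clock"],get_state()["tcp_pos"])
for d in(60,61.5,63): print(d,proj(m,[[*(p+d*u),135]]))
save("scene","s2.png",(240,150,240,180),3)
m=camera_model("scene");print(proj(m,[[*(p+61.5*u),135],[*(p+61.5*u),131],[*(p+61.5*u),128]]))
E
```

```text
135 [[319.82981059 171.00342453]]
131 [[319.84385784 170.22665042]]
17.3417 [579.95289095   6.53321058 214.85829761]
60 [[319.83362285 173.67470109]]
61.5 [[319.82981059 171.00342453]]
63 [[319.82598688 168.32201085]]
[[338.56787152 235.2134465 ]
 [338.43940582 236.92878321]
 [338.34390732 238.20401616]]
```

View pics/w5.png

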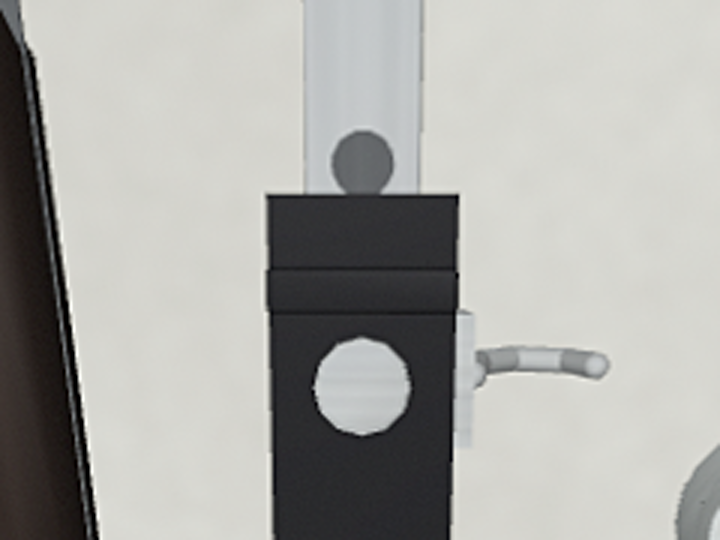

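View pics/s2.png

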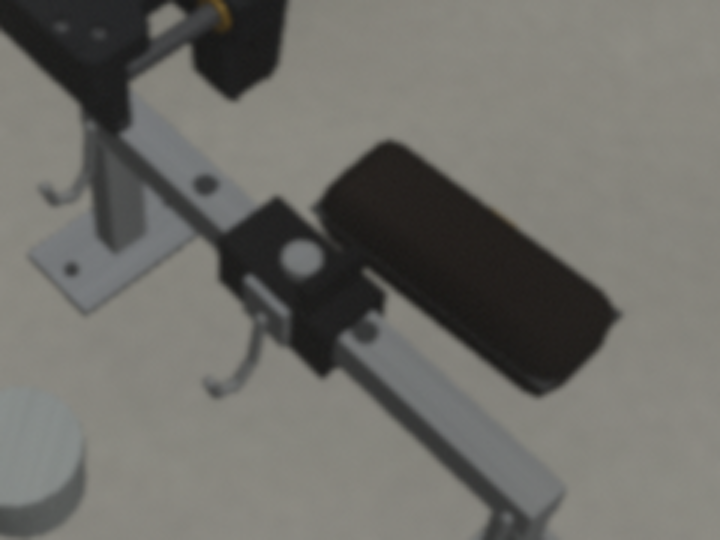

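The wrist view puts the pin at (320.7,169), so the sleeve is about 62.5 mm along. The pin looks proud, but the image can't clearly separate 3 mm from 7 mm. I'll check its height with a light touch, below its 2.5 N preload.

```bash
python3 - <<'E'
from h import *
g=np.load("g.npz");u=g["u"];g2=np.load("g2.npz");p=g2["p"]
t=p+u*60.5
line_to([*t,165],vel=100);line_to([*t,141],vel=40);pause(.3)
s0=get_state();f0=s0["contact_force"]
r=line_to([*t,130],vel=5,stop_force=2.0)
s=get_state();print(r,s["clock"],s["tcp_pos"],(s["tcp_pos"]-[*p,0])[:2]@u,s["contact_force"]-f0)
line_to([*t,220],vel=100);pause(.3);print(get_state()["clock"],get_state()["contact_force"])
save("wrist","w6.png",(200,100,240,180),3)
E
```

```text
True 20.4583 [588.85409664  46.40880855 135.19330435] 60.4881214231756 [1.10667188 0.72556229 2.69250452]
21.7583 [ 0.69775471  1.48342836 -0.46938764]
```

View pics/w6.png

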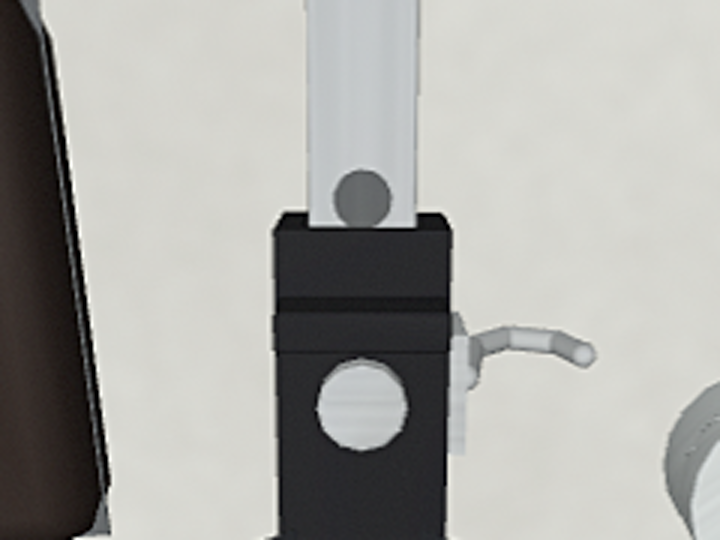

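The touch met the pin top at z = 135.2, so it is fully up (7 mm proud). The last picture shows the sleeve unmoved at the next hole, with the pin at about (361,405) in the crop and the fingers clear. I'm handing the job in.

```bash
python3 -c "
from workcell import *
job_done();print(get_state()['clock'])"
```

```text
the job is handed in; nothing more can be done
the job is handed in; nothing more can be done
```

The sliding hook now sits in the very next hole, about 62 mm from the first, with its pin fully up. The job was handed in after about 22 s of robot time.

**What I did:** I pressed the pin to about flush with the shut fingers (tip at z 128.6 mm, about 6 N) and slid the sleeve about 31 mm. Then I lifted to 12 mm above the flat top, pushed on the thumb stop with 2 to 4 N until the catch stopped it dead, backed off and rose clear.

**Last checks:**
- **Position:** the tip stopped at about 67 mm, putting the sleeve at about 62 mm. The images gave 61.5 mm for the hole and about 62.5 mm for the pin.
- **Pin height:** a light touch (2 N trigger, 2.7 N read) met the pin top at z 135.2 mm, so it stands its full 7 mm proud. The picture alone could not settle that clearly.
- **Surroundings:** the robot was clear of everything at the end. I saw no sign that the case or tin had moved in the close views. I did not re-measure them, and the bowl was out of view in the last pictures.
- **Force:** the highest I read was about 9 N. I did not log the peak at the catch, where the stop was set to trigger at 8 N.

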